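# Park the jar caddy in its bay and bar it in

### The arm

A 6-joint arm with a two-finger parallel gripper is mounted at the origin on the work surface. World frame = base frame: x ahead of the robot, y to its left, z up, the work surface at z = 0. Lengths are in mm, angles in degrees, forces in N, time in s.
With the tool pointing down it reaches from about 350 to 850 mm from the base axis. Payload 8.1 kg.
Tool frame: the origin (TCP) lies midway between the tips of the shut fingers; the grasp point (between the pads) lies 19 mm behind it; z points along the fingers, y is the direction in which the jaws open and shut (so a half turn about z gives the same grasp; the last joint's range is limited). The gripper opens to 85 mm and grips with 20 to 120 N. Pads are 22 mm wide; open, the fingers measure 114 mm over their backs; the gripper's body (76 mm by 85 mm) begins 54 mm behind the grasp point. The pads swing forward as they close: fully open they stand 13 mm farther back than shut.
Start: joints at [68.216, 7.471, 85.268, -0, 87.261, -4.893], TCP at [174.307, 574.127, 231.292] pointing down, gripper open.
Joint ranges: [-169.43, 169.43], [-51.17, 129.36], [1.28, 143.12], [-76.62, 256.62], [0, 156.53], [-152.29, 152.29]. Speed limits (degrees/s): [136.94, 136.94, 159.86, 180, 180, 180].

### API

Orientations are given as [roll, pitch, yaw] about the fixed x, y, z axes, in that order (R = Rz(yaw) Ry(pitch) Rx(roll)).
In Python, from bench import r gives the robot as it stands.
- The arm moves only by the shell command python3 -m jog 'ROWS' [FORCE]. ROWS is JSON, a list of rows, each a list of 5 numbers: the shift along the tool's x, y, z in m, then the turn about the tool's z in rad, then the opening, from 0 (shut) to 1 (fully open). A call has 1 to 20 rows; each row is the pose to reach, as a shift and turn from the pose measured when the call began, along the tool's axes at that moment; what a row does not reach only later rows make up. A row lasts 1/10 s, in which the tool goes at most 50 mm and 8.59 degrees, less where a joint would pass 70% of its speed; a pose out of reach is approached as far as the arm can. A call with a gripper value outside its range is refused whole. The fingers move at their own pace and stop on an object; FORCE is the grip in N (left out, the last holds). Time passes only in rows, so rows that repeat a pose let the fingers close. It gives the time, the measured TCP pose, the force and the opening at its end, in the units of the state.
- r.sense(): the state, without advancing time (a new reading comes with each control period).
- r.snapshot(name): name is "scene" or "top" or "wrist"; returns a dict with "pixels" (384x512x3 uint8, red, green, blue), "K" (3x3 intrinsics, pixels), "k1" (the pictures are not rectified: a ray, as slopes to the right and down, at radius r is drawn at 1 + k1 r^2 times it, then the intrinsics apply), "R" (3x3) and "t" (3): a world point X has camera coordinates R X + t. Camera axes: x right, y down, z forward; pixel columns grow to the right and rows downward; lengths in mm; the calibration is good to about 2 mm. A picture is of the moment at which its call begins. There is no depth.
- r.hand_in(): hands the job in, once; it reports no verdict.
The state is a dict: "time": time; "joint_pos": joint angles; "qd": joint speeds; "joint_efforts": joint torques, N m; "tool_pos": TCP position; "tcp_rot": TCP orientation; "ft_force": force on the tool from outside, world axes, zero at the start; "wrist_torque": the same for the moment, N m; "finger_gap": finger opening in mm.
Only numpy, scipy, OpenCV 4.12 (cv2) and the standard library are available. Lean on these libraries where they do the work, as an engineer would, in place of code of your own. Each camera call takes 0.05 s, during which the arm holds its last target.

### The job

Slide the jar caddy along the counter, without lifting it, into the flared end of the steel parking bay and on until it is fully home against the back stop with both spring jaws snapped into its side notches. Then swing the retaining bar fully shut behind it. Leave the can, the juice carton and the tea box where they stand.

Things in the scene. Friction and masses are not known exactly. Their poses are not given: they have to be found in the camera images.
- caddy: Loose grey plastic tray with eight glass jars fixed in it, 160 mm long (x), 100 wide (y), walls 55 high, 80 to the lids; about 0.6 kg. Origin: centre of underside. Flat rear face at x = -80. Front corners bevelled: front face (x = +80) 80 wide, full width from x = +62 back. One notch in each long side, 10 deep, x = 0 to +30. Starts outside the mouth, off its line, front roughly to it.
- bay: Steel parking bay fixed to the counter, no floor: the caddy slides on the counter. Origin: on the counter, where the caddy's origin and axes lie when it is fully home; the caddy is pushed along the bay's +x. Smooth side rails 32 mm high, 103 mm apart inside from x = -30 to +80 mm, flaring towards the mouth. Jaw housings reach out to y = +-105 mm at x = +15.
- bay_mouth (a point): Middle of the bay's flared mouth, on the counter at bay x = -110 mm, y = 0. The mouth is 176 mm wide inside; the flares narrow to the 103 mm lane at x = -30.
- bay_stop (a point): Middle of the back stop's inner face, at bay x = +80 mm, y = 0, on the counter; the stop is 45 mm high and the caddy's front face rests on it when home.
- jaw_left (a joint): Spring jaw on the bay's +y side at bay x = +15 mm: a black upright roller of radius 14 mm, z = 6 to 34, on a slide. Value: m moved outwards. 0 with the bay empty, about 0.0115 while the caddy's cheek passes, about 0.0015 when snapped into the notch. Pushing the caddy past both jaws takes roughly 5 to 12 N in all (more if it goes in skewed).
- jaw_right (a joint): The same spring jaw on the bay's -y side, same values.
- bar (a joint): Retaining bar, hinged upright on a post at the bay's mouth: rad. 0 = shut on its stop, lying along the bay's -y behind the caddy (9 mm clear of a caddy that is home); at 1.57 it points along the bay's -x; limit 2.2. Starts at 1.85 to 2.0. Stays where it is left; about 1.1 N at its pin moves it. Seen from above it turns anticlockwise to shut.
- bar_hinge (a point): Hinge axis of the bar, at bay x = -95, y = +100 mm; the point is 44 mm above the counter, the post 52 mm high and 24 mm thick.
- bar_pin (a point): Upright pin to push or pinch the bar by: 12 mm thick, z = 50 to 86 mm; the point is at mid height (68 mm) on its axis, 112 mm from the hinge axis. The bar is 12 x 12 mm in section, z = 38 to 50 mm, and ends 8 mm beyond the pin.
- drink_can: Plain metal drink can, 66 mm across, 115 mm tall, standing beyond the back stop; origin at centre of underside. Leave alone.
- juice_carton: Juice carton, 70 x 70 mm, 181 mm tall, standing beside the bay on its +y side; origin at centre of underside. Leave alone.
- tea_box: Cardboard tea box 130 x 75 x 60 mm high lying beyond the back stop; origin at centre of underside. Leave alone.

How it is judged:
By the outcome, as a careful person would: the job done as asked, in the order asked, and still so for the second after the job is handed in, with the robot touching nothing.
It also fails if it takes over 69 s, if anything falls off the work surface, if the arm or the gripper's body presses on something with over 40 N, if the wrist force passes 120 N, or if a joint passes its speed limit or range.

## Working session

There is one attempt and no reset: what is moved stays moved. The work goes in short steps, Python scripts to look and compute and a shell command to move; the robot and the scene stay as the last step left them, time stands still between calls to the robot, and variables do not carry over. Pictures are saved under pics/ and viewed, and the job is handed in when it is done.

```bash
ls; mkdir -p pics; python3 - <<'E'
from bench import r
import cv2
print(r.sense())
for n in("scene","top","wrist"):
    s=r.snapshot(n); cv2.imwrite(f"pics/{n}0.png",s["pixels"][:,:,::-1]); print(n,s["K"],s["k1"],s["R"],s["t"])
E
```

```text
pics
{'time': 0.0, 'joint_pos': array([ 6.82156529e+01,  7.51566337e+00,  8.53298536e+01, -8.01185054e-04,
        8.72636801e+01, -4.89407266e+00]), 'qd': array([-0.03442841, -0.01956302,  0.05579229, -0.09392665, -0.00594511,
        0.07827721]), 'joint_efforts': array([ 1.31481229e-03, -5.69396746e+01, -5.00565684e+01, -6.89771355e-06,
        1.45342690e-02, -2.47559899e-05]), 'tool_pos': array([174.10589848, 573.59013088, 230.23316692]), 'tcp_rot': array([-1.79891133e+02, -8.51873912e-03,  1.63109757e+02]), 'ft_force': array([ 1.09230145, -0.04117735, -0.0386795 ]), 'wrist_torque': array([0.01737033, 0.01494143, 0.01812325]), 'finger_gap': 85.67982042679552}
scene [[467.67102484   0.         257.05267646]
 [  0.         467.67102484 190.48845379]
 [  0.           0.           1.        ]] 0.03696136244992294 [[-0.04373308  0.99877501 -0.02314931]
 [ 0.56441969  0.00558161 -0.82546911]
 [-0.82432871 -0.04916624 -0.56397239]] [ -26.55613225 -253.91059693 1426.0803476 ]
top [[467.35919757   0.         265.66127086]
 [  0.         467.35919757 191.91205816]
 [  0.           0.           1.        ]] -0.14710984152932163 [[-0.02608128 -0.99951993  0.01672331]
 [-0.99378958  0.0241142  -0.10863141]
 [ 0.10817599 -0.0194527  -0.99394142]] [ 38.69007479 591.8615905  983.68890047]
wrist [[278.02541663   0.         255.95268576]
 [  0.         278.02541663 190.9579778 ]
 [  0.           0.           1.        ]] -0.02884027822346081 [[ 0.29089066  0.9567554  -0.0013127 ]
 [ 0.9154542  -0.2779342   0.29102611]
 [ 0.27807596 -0.08585849 -0.95671421]] [-598.21939959  -37.58585569  380.04484574]
```

View pics/scene0.png

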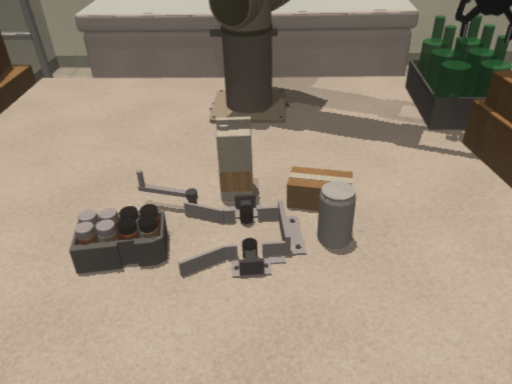

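View pics/top0.png

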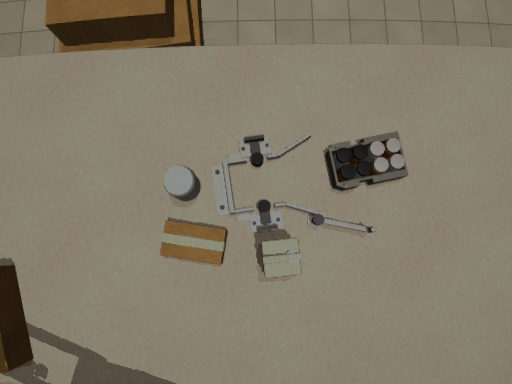

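View pics/wrist0.png

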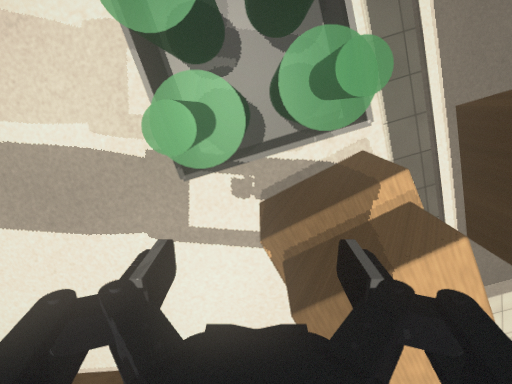

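```bash
python3 - <<'E'
import cv2
i=cv2.imread('pics/top0.png'); c=i[60:300,130:450]; cv2.imwrite('pics/top0c.png',cv2.resize(c,(800,600),interpolation=cv2.INTER_CUBIC))
E
```

```text
(no output)
```

View pics/top0c.png

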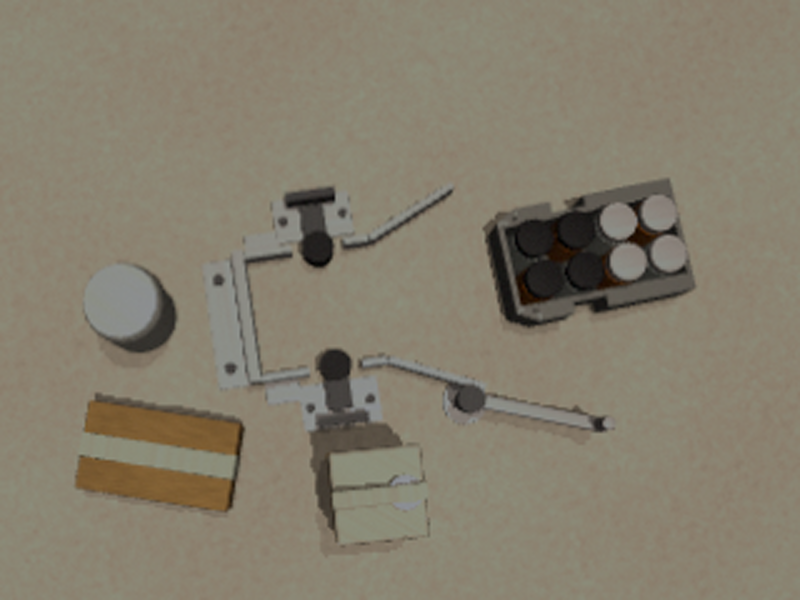

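```bash
cat > h.py <<'E'
import numpy as np, cv2
from scipy.optimize import least_squares
def und(s,uv):
    K=s["K"];d=((np.array(uv,float)-K[[0,1],2])/K[0,0])
    rd=np.hypot(*d); r=rd
    for _ in range(30): r=rd/(1+s["k1"]*r*r)
    return d*(r/rd if rd>0 else 1)
def p2w(s,uv,z):
    d=und(s,uv); R=s["R"];c=-R.T@s["t"]; v=R.T@np.array([d[0],d[1],1]); return (c+v*(z-c[2])/v[2])[:2]
def w2p(s,X):
    c=s["R"]@np.array(X,float)+s["t"]; d=c[:2]/c[2]; d=d*(1+s["k1"]*(d@d)); return d*s["K"][0,0]+s["K"][[0,1],2]
def fit(loc,w):
    loc=np.array(loc,float);w=np.array(w,float)
    lc=loc-loc.mean(0);wc=w-w.mean(0)
    a=np.arctan2((lc[:,0]*wc[:,1]-lc[:,1]*wc[:,0]).sum(),(lc*wc).sum())
    R=np.array([[np.cos(a),-np.sin(a)],[np.sin(a),np.cos(a)]]); t=w.mean(0)-R@loc.mean(0)
    return R,t,np.degrees(a),(loc@R.T+t-w)
E
python3 - <<'E'
from h import *
from bench import r
np.set_printoptions(precision=1,suppress=True)
s=r.snapshot("top")
C=lambda u,v:(130+u/2.5-0.3,60+v/2.5-0.3)
L=[((15,-52.5),34,C(316,243)),((15,52.5),34,C(334,362)),((-95,100),52,C(470,397)),((-110,-88),32,C(452,187))]
w=[p2w(s,c,z) for _,z,c in L]
R,t,a,e=fit([l for l,_,_ in L],w);print("bay",t,a);print(e)
print("w",np.array(w))
pin=p2w(s,C(605,423),86);print("pin",pin,R.T@(pin-t),np.linalg.norm(pin-w[2]))
q=R.T@(pin-t)-np.array([-95,100]);print("bar ang",np.degrees(np.arctan2(q[0],-q[1])),q)
for n,c,z in[("stopL",C(238,252),45),("stopR",C(252,382),45)]:
  print(n,R.T@(p2w(s,c,z)-t))
# caddy top corners z=55
K=[((-80,-50),C(671,180)),((-80,50),C(692,288)),((80,-40),C(497,228)),((62,-50),C(512,213)),((62,50),C(540,317)),((80,40),C(512,314))]
w=[p2w(s,c,55) for _,c in K]
R2,t2,a2,e=fit([l for l,_ in K],w);print("caddy",t2,a2);print(e); print("in bay",R.T@(t2-t),a2-a)
print("carton",[p2w(s,C(*c),181) for c in[(330,450),(420,446),(428,535),(338,543)]])
S=r.snapshot("scene")
Rz=lambda l,z,R,t:np.r_[R@np.array(l),0][:2]+t
for n,l,z,RR,tt in[("hinge",(-95,100),52,R,t),("mouthend",(-110,-88),32,R,t),("cad rear-",(-80,-50),55,R2,t2),("cad +",(80,-40),55,R2,t2)]:
  print(n,w2p(S,np.r_[RR@np.array(l)+tt,z]))
print("pin",w2p(S,np.r_[pin,86]))
E
```

```text
bay [619.1  21. ] 96.481703915038
[[-0.4 -0.9]
 [ 0.   0.3]
 [-0.5  0.2]
 [ 0.9  0.4]]
w [[670.   42.7]
 [565.2  29.6]
 [530.9 -84.9]
 [718.1 -78.8]]
pin [ 504.7 -192. ] [-198.7  137.7] 110.28637240305375
bar ang -109.98936116906538 [-103.7   37.7]
stopL [ 84.  -52.4]
stopR [86.7 60.8]
caddy [ 653.5 -197.8] 100.11506637193818
[[ 0.6  2.4]
 [-1.6 -2.5]
 [ 3.   1.6]
 [ 3.  -0.7]
 [-4.3  1.9]
 [-0.8 -2.7]]
in bay [-221.2   -9.5] 3.633362456900187
carton [array([488.5,  36.3]), array([489.6, -30. ]), array([424.4, -33.8]), array([420.5,  32.2])]
hinge [191.2 191.5]
mouthend [178.7 262. ]
cad rear- [ 69.  250.2]
cad + [162.7 236.8]
pin [140.  170.6]
```

```bash
python3 - <<'E'
import cv2
i=cv2.imread('pics/scene0.png'); c=i[100:300,60:380]; cv2.imwrite('pics/scene0c.png',cv2.resize(c,(800,500),interpolation=cv2.INTER_CUBIC))
E
```

```text
(no output)
```

View pics/scene0c.png

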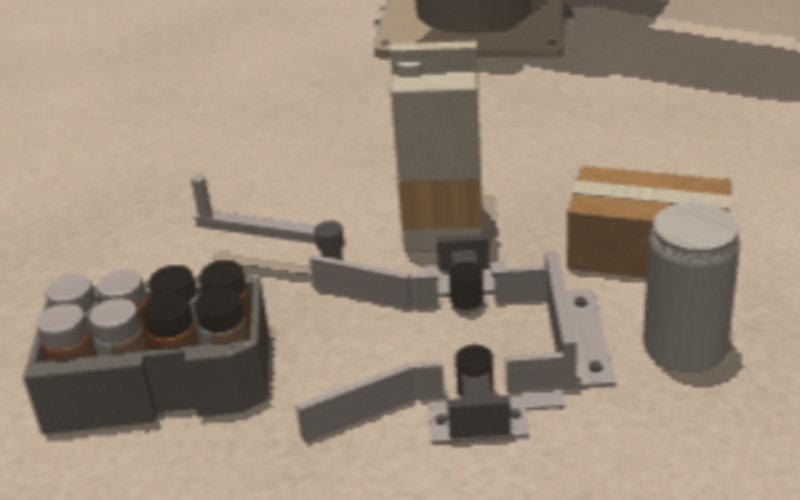

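```bash
python3 -m jog '[[-0.04,-0.04,-0.03,0.1,0.7],[-0.08,-0.08,-0.05,0.2,0.7],[-0.12,-0.12,-0.05,0.3,0.7],[-0.16,-0.16,-0.05,0.4,0.7],[-0.2,-0.2,-0.05,0.5,0.7],[-0.24,-0.24,-0.05,0.6,0.7],[-0.28,-0.28,-0.05,0.7,0.7],[-0.32,-0.31,-0.05,0.8,0.7],[-0.36,-0.35,-0.05,0.9,0.7],[-0.4,-0.38,-0.05,1,0.7],[-0.44,-0.42,-0.05,1.1,0.7],[-0.48,-0.46,-0.05,1.1,0.7]]'
```

```text
time: 1.45
tool_pos: [464.0, 57.2, 281.3]
tcp_rot: [180.0, 0.0, 99.9]
ft_force: [0.2, 1.3, -0.3]
finger_gap: 59.5
```

```bash
python3 -m jog '[[-0.04,0.014,0,0,0.7],[-0.08,0.028,0,0,0.7],[-0.12,0.042,0,0,0.7],[-0.16,0.056,0,0,0.7],[-0.2,0.07,0,0,0.7],[-0.24,0.084,0,0,0.7],[-0.28,0.098,0,0,0.7],[-0.32,0.112,0,0,0.7],[-0.36,0.126,0,0,0.7],[-0.4,0.142,0,0,0.7],[-0.402,0.142,0.05,0,0.7],[-0.402,0.142,0.1,0,0.7],[-0.402,0.142,0.14,0,0.7],[-0.402,0.142,0.16,0,0.7],[-0.402,0.142,0.16,0,0.7]]'
python3 - <<'E'
from bench import r
import cv2
for n in("top","wrist"):
    s=r.snapshot(n); i=s["pixels"][:,:,::-1]
    cv2.imwrite(f"pics/{n}1.png",cv2.resize(i[90:240,290:490],(800,600),interpolation=cv2.INTER_CUBIC) if n=="top" else i)
E
```

```text
time: 2.95
tool_pos: [669.8, -313.0, 115.3]
tcp_rot: [-179.6, -0.3, 99.9]
ft_force: [-0.3, 0.8, 0.6]
finger_gap: 59.5
```

View pics/top1.png

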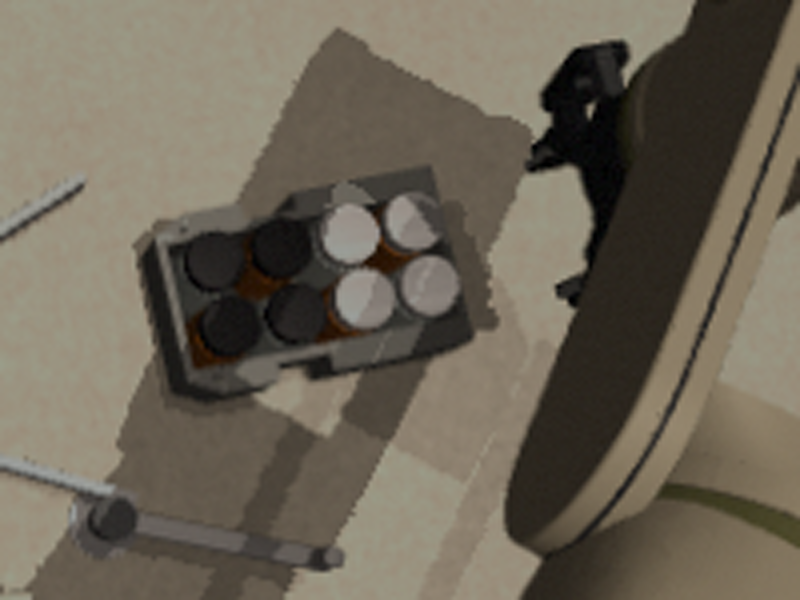

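View pics/wrist1.png

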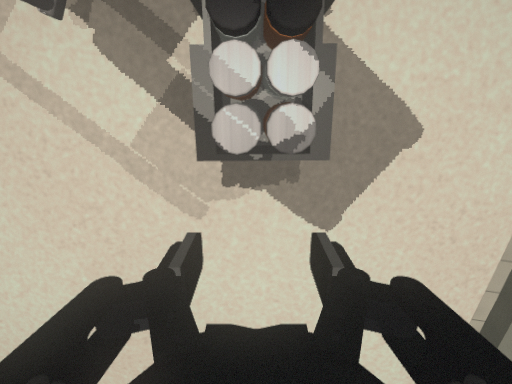

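```bash
python3 -m jog '[[-0.003,0.005,0.03,0,0.7],[-0.003,0.005,0.06,0,0.7],[-0.003,0.005,0.085,0,0.7],[-0.003,0.005,0.095,0,0.7],[0,0.005,0.095,0,0.7],[0.005,0.005,0.095,0,0.7],[0.01,0.005,0.095,0,0.7],[0.01,0.005,0.095,0,0.7]]'
python3 - <<'E'
from bench import r
import cv2
s=r.snapshot("wrist"); cv2.imwrite(f"pics/wrist2.png",s["pixels"][:,:,::-1]); print(r.sense()["ft_force"])
E
```

```text
time: 3.85
tool_pos: [677.3, -303.5, 29.3]
tcp_rot: [179.9, 0.1, 99.9]
ft_force: [0.0, 0.6, -0.7]
finger_gap: 59.9
[0.23288473 0.00347124 1.12748864]
```

View pics/wrist2.png

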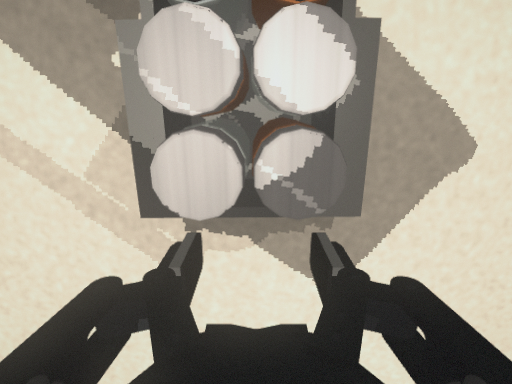

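```bash
python3 -m jog '[[0.005,0,0.003,0,0.7],[0.01,0,0.003,0,0.7],[0.015,0,0.003,0,0.7],[0.02,0,0.003,0,0.7],[0.025,0,0.003,0,0.7],[0.03,0,0.003,0,0.7],[0.035,0,0.003,0,0.7],[0.04,0,0.003,0,0.7],[0.045,0,0.003,0,0.7],[0.05,0,0.003,0,0.7],[0.055,0,0.003,0,0.7],[0.06,0,0.003,0,0.7],[0.065,0,0.003,0,0.7],[0.07,0,0.003,0,0.7],[0.075,0,0.003,0,0.7],[0.08,0,0.003,0,0.7]]'
python3 - <<'E'
from bench import r
import cv2
for n in("top","scene"):
    s=r.snapshot(n); i=s["pixels"][:,:,::-1]
    cv2.imwrite(f"pics/{n}3.png",cv2.resize(i[100:250,240:440] if n=="top" else i[100:280,60:300],(800,600),interpolation=cv2.INTER_CUBIC))
print(r.sense()["ft_force"])
E
```

```text
time: 5.5
tool_pos: [663.2, -224.6, 25.7]
tcp_rot: [179.9, 0.1, 99.9]
ft_force: [0.6, -1.7, -1.2]
finger_gap: 59.5
[-0.14606118  0.50345019 -0.35844162]
```

View pics/top3.png

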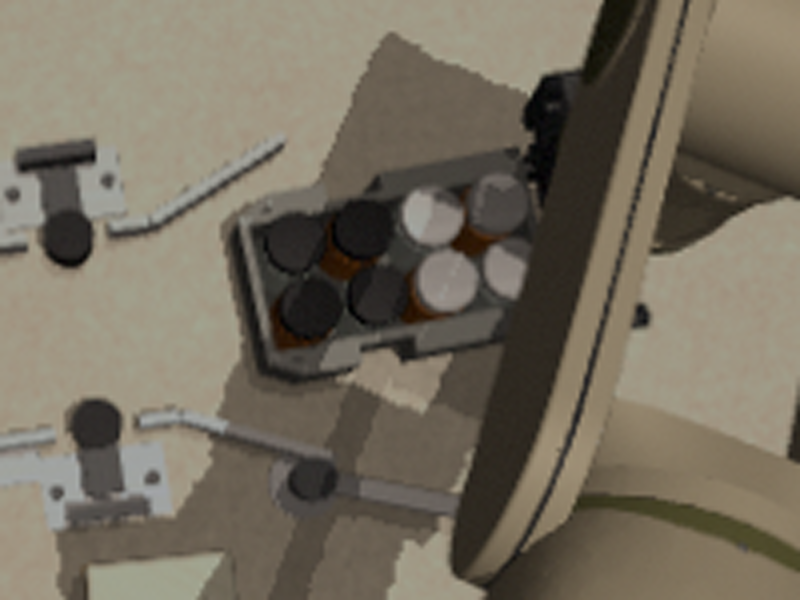

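View pics/scene3.png

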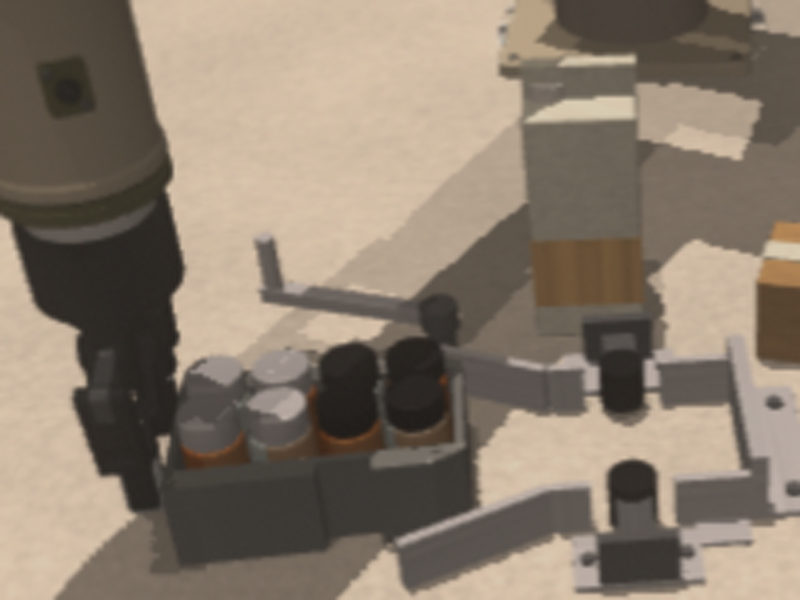

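```bash
cat >> h.py <<'E'
BT=np.array([619.1,21.0]);BA=np.radians(96.48);BR=np.array([[np.cos(BA),-np.sin(BA)],[np.sin(BA),np.cos(BA)]])
E
python3 - <<'E'
from h import *
from bench import r
np.set_printoptions(precision=1,suppress=True)
s=r.snapshot("top")
C=lambda u,v:(240+u/4-.4,100+v/4-.4)
for n,c,z in [("bevelL",(262,208),55),("notchL",(378,178),55),("rearL",(518,150),55),("frontL",(234,225),55),("frontR",(262,362),55),("bevR",(293,368),55),
 ("lidf1",(294,242),80),("lidf2",(310,308),80),("lidr1",(432,216),80),("lidr2",(446,284),80),("lid2a",(362,230),80),("lid2b",(379,294),80)]:
  print(n,BR.T@(p2w(s,C(*c),z)-BT))
E
```

```text
bevelL [-89.7 -46.4]
notchL [-154.6  -54.3]
rearL [-233.6  -59.7]
frontL [-73.3 -39.2]
frontR [-77.3  36.1]
bevR [-93.2  41.5]
lidf1 [-100.4  -21.7]
lidf2 [-103.4   13.9]
lidr1 [-175.   -25.7]
lidr2 [-176.5   11.1]
lid2a [-136.9  -23.2]
lid2b [-140.5   11.5]
```

```bash
python3 -m jog '[[0.005,0,0,0.005,0.7],[0.01,0,0,0.01,0.7],[0.015,-0.001,0,0.015,0.7],[0.02,-0.001,0,0.02,0.7],[0.025,-0.001,0,0.025,0.7],[0.03,-0.002,0,0.03,0.7],[0.035,-0.002,0,0.035,0.7],[0.04,-0.002,0,0.04,0.7],[0.045,-0.003,0,0.045,0.7],[0.05,-0.003,0,0.05,0.7],[0.055,-0.003,0,0.055,0.7],[0.06,-0.003,0,0.06,0.7],[0.065,-0.004,0,0.06,0.7],[0.07,-0.004,0,0.06,0.7]]'
python3 - <<'E'
from bench import r
import cv2
for n in("top","scene"):
    s=r.snapshot(n); i=s["pixels"][:,:,::-1]
    cv2.imwrite(f"pics/{n}4.png",cv2.resize(i[100:250,200:400] if n=="top" else i[100:280,60:300],(800,600),interpolation=cv2.INTER_CUBIC))
print(r.sense()["ft_force"])
E
```

```text
time: 7.05
tool_pos: [647.0, -156.3, 26.0]
tcp_rot: [179.9, 0.1, 96.5]
ft_force: [-0.8, -5.5, 2.6]
finger_gap: 60.0
[-1.07416203 -2.52792585  2.27060277]
```

View pics/top4.png

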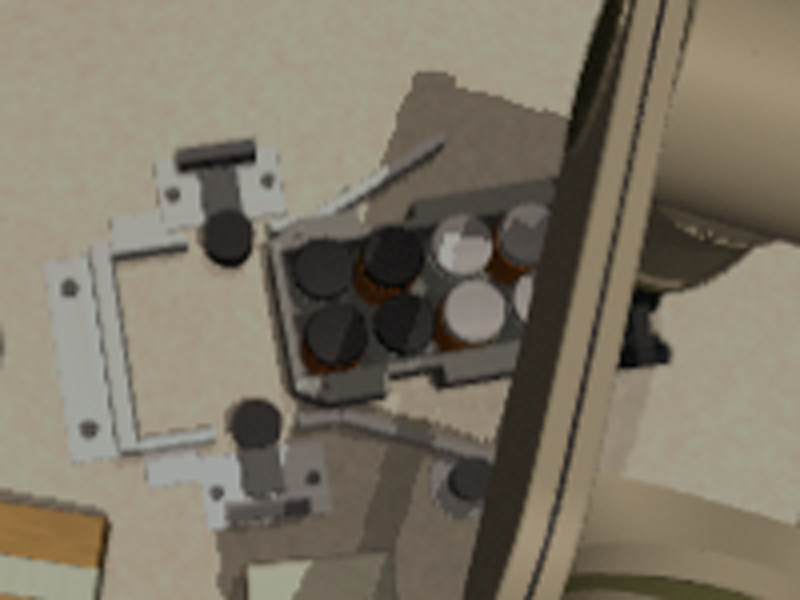

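View pics/scene4.png

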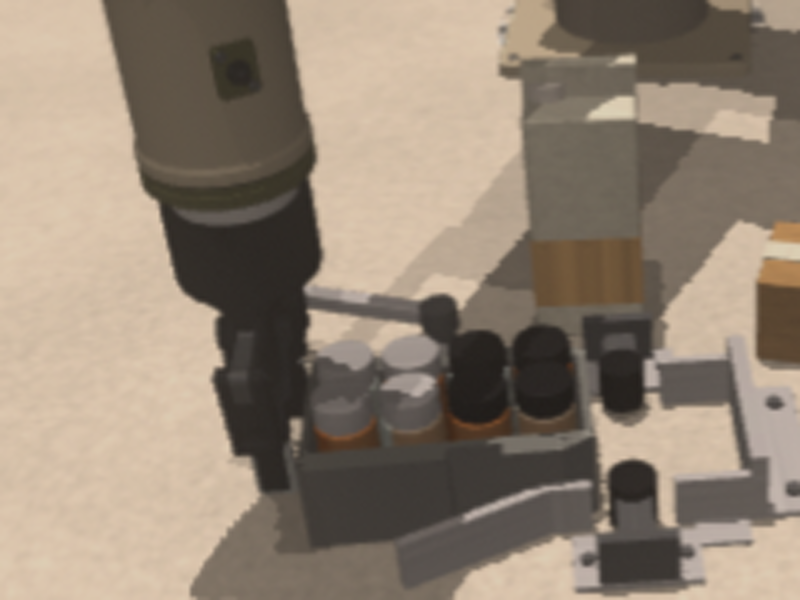

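```bash
python3 -m jog '[[0.005,0,0,0,0.7],[0.01,0,0,0,0.7],[0.015,-0.001,0,0,0.7],[0.02,-0.001,0,0,0.7],[0.025,-0.001,0,0,0.7],[0.03,-0.002,0,0,0.7],[0.035,-0.002,0,0,0.7],[0.04,-0.002,0,0,0.7]]'
python3 -m jog '[[0.004,0,0,0,0.7],[0.008,0,0,0,0.7],[0.012,0,0,0,0.7],[0.016,0,0,0,0.7],[0.02,0,0,0,0.7]]'
python3 - <<'E'
from bench import r
import cv2
for n in("top","scene"):
    s=r.snapshot(n); i=s["pixels"][:,:,::-1]
    cv2.imwrite(f"pics/{n}5.png",cv2.resize(i[100:250,200:400] if n=="top" else i[100:280,60:300],(800,600),interpolation=cv2.INTER_CUBIC))
print(r.sense()["ft_force"])
E
```

```text
time: 7.95
tool_pos: [639.9, -117.1, 25.9]
tcp_rot: [180.0, 0.2, 96.5]
ft_force: [-1.3, -8.0, 3.4]
finger_gap: 59.5
time: 8.45
tool_pos: [636.4, -100.2, 25.8]
tcp_rot: [-179.9, 0.4, 96.5]
ft_force: [-5.3, -10.0, 3.8]
finger_gap: 59.5
[ -6.57957308 -12.20492288   6.12556817]
```

View pics/top5.png

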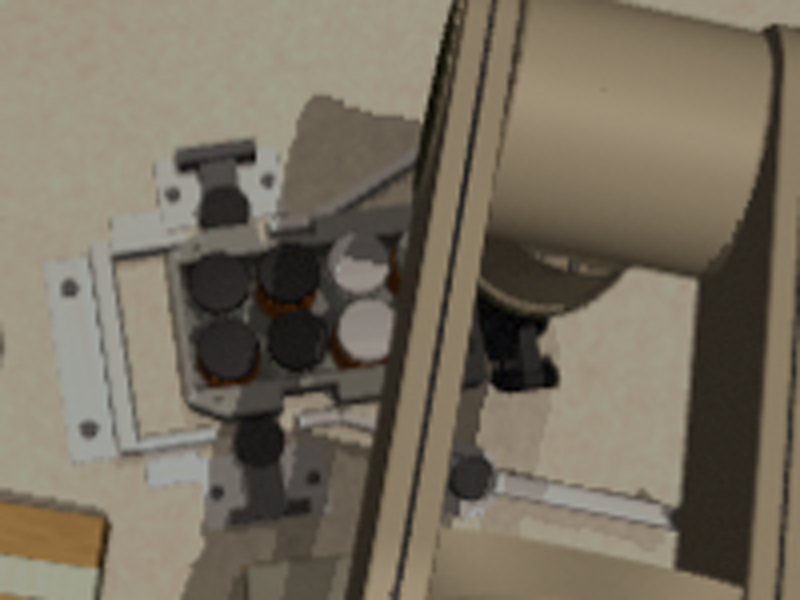

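View pics/scene5.png

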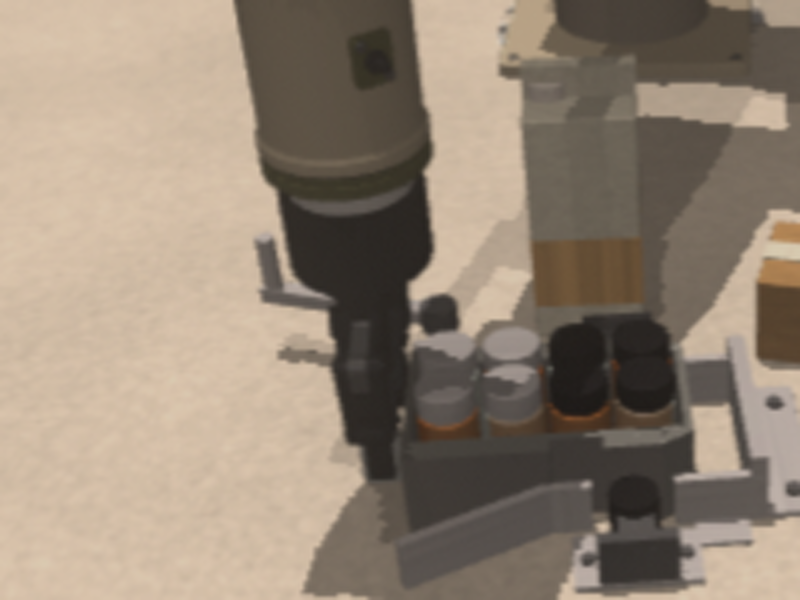

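```bash
python3 -m jog '[[0.004,-0.001,0,0,0.7],[0.008,-0.001,0,0,0.7],[0.012,-0.002,0,0,0.7],[0.016,-0.002,0,0,0.7],[0.02,-0.002,0,0,0.7]]'
python3 -m jog '[[0.004,0,0,0,0.7],[0.008,0,0,0,0.7],[0.01,0,0,0,0.7]]'
```

```text
time: 9.05
tool_pos: [632.1, -79.5, 25.9]
tcp_rot: [-179.9, 0.3, 96.5]
ft_force: [-0.2, -5.0, 1.7]
finger_gap: 59.5
time: 9.35
tool_pos: [631.3, -70.5, 26.0]
tcp_rot: [-179.9, 0.4, 96.5]
ft_force: [2.1, -14.5, 0.5]
finger_gap: 59.8
```

```bash
python3 -m jog '[[0.002,0,0,0,0.7],[0.003,0,0,0,0.7]]'
cat > look.py <<'E'
import sys,cv2
from bench import r
k=sys.argv[1]
for n in("top","scene"):
    s=r.snapshot(n); i=s["pixels"][:,:,::-1]
    cv2.imwrite(f"pics/{n}{k}.png",cv2.resize(i[100:250,200:400] if n=="top" else i[100:280,60:300],(800,600),interpolation=cv2.INTER_CUBIC))
q=r.sense();print(q["ft_force"],q["tool_pos"])
E
python3 look.py 6
```

```text
time: 9.55
tool_pos: [631.7, -70.4, 26.3]
tcp_rot: [-180.0, 0.7, 96.5]
ft_force: [3.3, -20.2, -1.6]
finger_gap: 59.7
[  2.54257054 -18.58495025  -1.45410607] [631.66144884 -70.45862143  26.34680652]
```

View pics/top6.png

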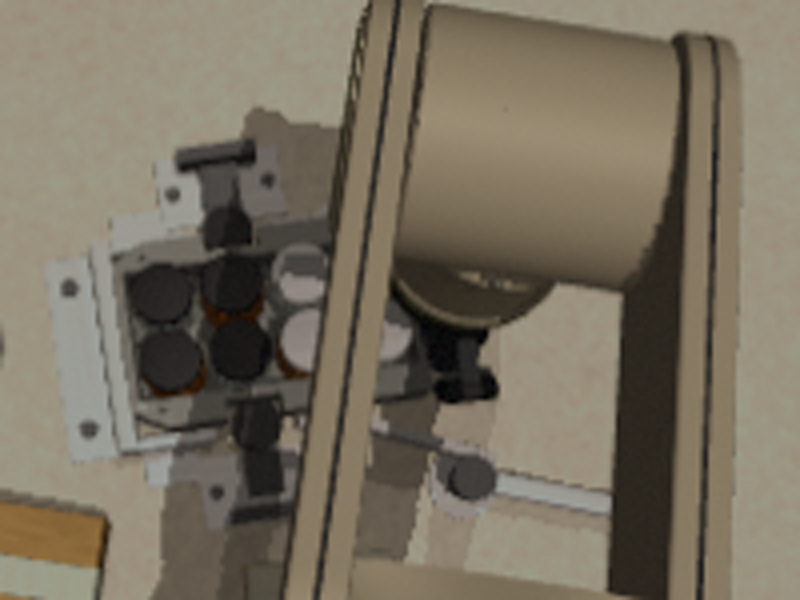

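View pics/scene6.png

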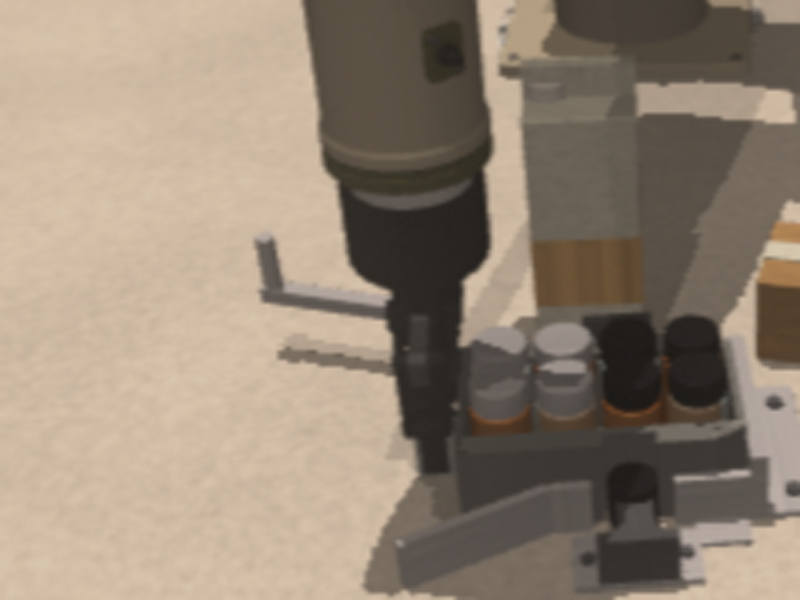

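```bash
python3 -m jog '[[-0.01,0,0,0,0.7],[-0.03,0,0,0,0.7],[-0.06,0,0,0,0.7],[-0.08,0,-0.03,0,0.5],[-0.09,0,-0.08,0,0],[-0.093,0,-0.12,0.1,0],[-0.093,-0.02,-0.125,0.25,0],[-0.093,-0.05,-0.125,0.4,0],[-0.093,-0.08,-0.125,0.55,0],[-0.093,-0.11,-0.125,0.7,0],[-0.093,-0.14,-0.125,0.84,0],[-0.093,-0.17,-0.125,0.98,0],[-0.093,-0.177,-0.125,1.12,0],[-0.093,-0.177,-0.125,1.26,0],[-0.093,-0.177,-0.125,1.4,0],[-0.093,-0.177,-0.125,1.54,0],[-0.093,-0.177,-0.125,1.68,0],[-0.093,-0.177,-0.125,1.82,0],[-0.093,-0.177,-0.125,1.92,0],[-0.093,-0.177,-0.125,1.92,0]]'
python3 look.py 7
```

```text
time: 11.65
tool_pos: [466.0, -181.5, 152.4]
tcp_rot: [179.4, -0.2, -13.6]
ft_force: [-0.2, -0.3, -0.1]
finger_gap: -0.0
[0.2101059  0.30371937 0.91866359] [ 466.00905351 -181.45038656  152.43133521]
```

View pics/top7.png

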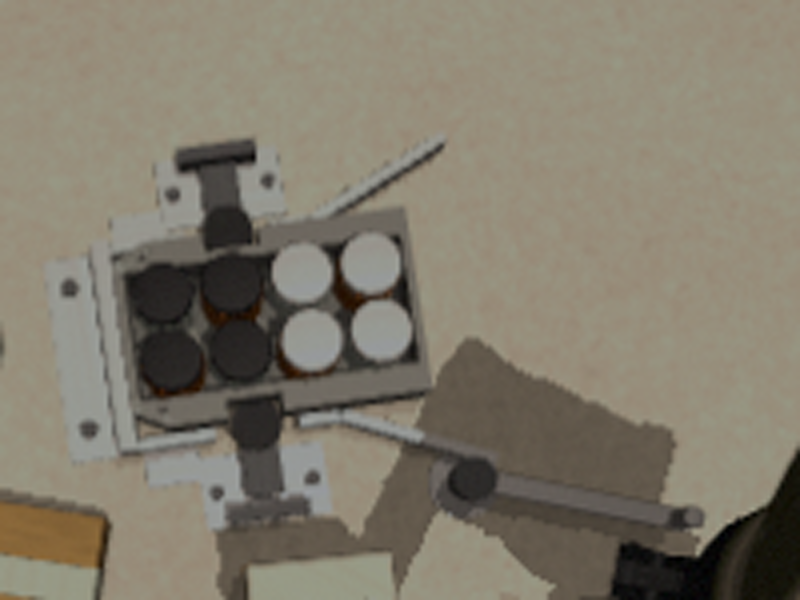

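View pics/scene7.png

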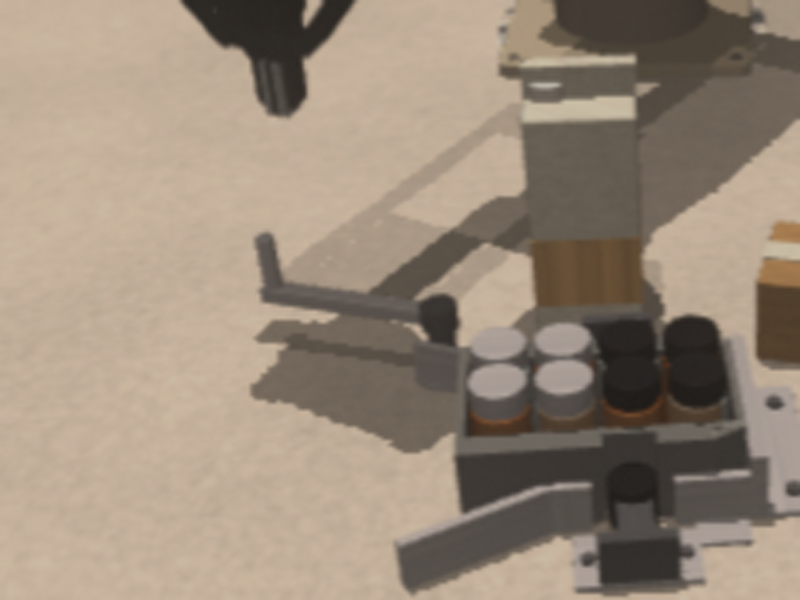

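```bash
cat > arc.py <<'E'
from h import *
from bench import r
import sys
np.set_printoptions(precision=3,suppress=True)
st=r.sense();p=st["tool_pos"];yaw=np.radians(st["tcp_rot"][2])
tx=np.array([np.cos(yaw),np.sin(yaw)]);ty=np.array([np.sin(yaw),-np.cos(yaw)])
print("tool bay",BR.T@(p[:2]-BT),"z",p[2],"yaw rel bay",np.degrees(yaw-BA))
H=np.array([-95,100.])
off=float(sys.argv[2]) if len(sys.argv)>2 else 17
for a in eval(sys.argv[1]):
    A=np.radians(a);pin=H+112*np.array([-np.sin(A),-np.cos(A)]);d=np.array([np.cos(A),-np.sin(A)])
    w=BR@(pin-off*d)+BT-p[:2]
    # tool x dir bay angle = -a ; turn about tool z = -(dyaw)
    dy=(BA-A)-yaw; dy=(dy+np.pi)%(2*np.pi)-np.pi
    print(a,[round(w@tx/1000,4),round(w@ty/1000,4)],round(-dy,3))
E
python3 arc.py "[110,105,100]" 25
python3 - <<'E'
from h import *
from bench import r
s=r.snapshot("top");C=lambda u,v:(200+u/4-.4,100+v/4-.4)
pin=p2w(s,C(696,515),86);q=BR.T@(pin-BT)-[-95,100];print(q,np.hypot(*q),np.degrees(np.arctan2(-q[0],-q[1])))
E
```

```text
tool bay [-183.88   174.961] z 152.4313352127859 yaw rel bay -109.8367756279483
110 [np.float64(0.015), np.float64(0.0029)] 0.003
105 [np.float64(0.0249), np.float64(0.0047)] -0.084
100 [np.float64(0.0349), np.float64(0.0056)] -0.172
[-107.91014527   37.206766  ] 114.14439490932058 109.02388397453734
```

```bash
python3 -m jog '[[0,0.003,0.03,0,0],[0,0.003,0.06,0,0],[0,0.003,0.085,0,0],[0,0.003,0.096,0,0],[0.005,0.003,0.096,0,0],[0.015,0.003,0.096,0,0],[0.015,0.003,0.096,0,0]]'
python3 arc.py "range(110,29,-5)"; python3 look.py 8
```

```text
time: 12.5
tool_pos: [482.8, -190.1, 58.8]
tcp_rot: [179.3, -0.5, -13.3]
ft_force: [-0.3, 0.4, -0.2]
finger_gap: -0.1
tool bay [-194.367  159.221] z 58.815826532645815 yaw rel bay -109.81361596483352
110 [np.float64(0.0047), np.float64(-0.0016)] 0.003
105 [np.float64(0.0145), np.float64(-0.0005)] -0.084
100 [np.float64(0.0244), np.float64(-0.0003)] -0.171
95 [np.float64(0.0342), np.float64(-0.0009)] -0.259
90 [np.float64(0.044), np.float64(-0.0024)] -0.346
85 [np.float64(0.0536), np.float64(-0.0048)] -0.433
80 [np.float64(0.063), np.float64(-0.0079)] -0.52
75 [np.float64(0.072), np.float64(-0.0119)] -0.608
70 [np.float64(0.0807), np.float64(-0.0166)] -0.695
65 [np.float64(0.0889), np.float64(-0.0221)] -0.782
60 [np.float64(0.0966), np.float64(-0.0283)] -0.869
55 [np.float64(0.1038), np.float64(-0.0351)] -0.957
50 [np.float64(0.1103), np.float64(-0.0425)] -1.044
45 [np.float64(0.1162), np.float64(-0.0505)] -1.131
40 [np.float64(0.1213), np.float64(-0.059)] -1.218
35 [np.float64(0.1257), np.float64(-0.0678)] -1.306
30 [np.float64(0.1293), np.float64(-0.077)] -1.393
[ 0.01168023 -0.23070422 -0.36147853] [ 481.49475479 -189.55004162   58.09464864]
```

View pics/scene8.png

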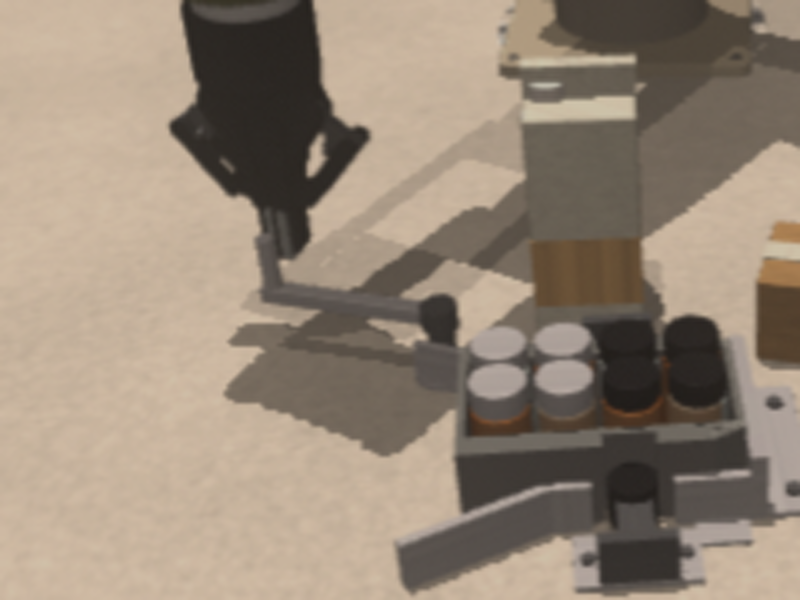

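```bash
python3 -m jog '[[0.005,-0.001,0,0,0],[0.01,-0.001,0,-0.04,0],[0.015,-0.001,0,-0.08,0],[0.02,0,0,-0.13,0],[0.024,0,0,-0.17,0],[0.029,0,0,-0.21,0],[0.034,-0.001,0,-0.26,0],[0.039,-0.002,0,-0.3,0],[0.044,-0.002,0,-0.35,0],[0.049,-0.003,0,-0.39,0],[0.054,-0.005,0,-0.43,0],[0.058,-0.006,0,-0.48,0],[0.063,-0.008,0,-0.52,0],[0.067,-0.01,0,-0.56,0],[0.072,-0.012,0,-0.61,0],[0.076,-0.014,0,-0.65,0],[0.081,-0.017,0,-0.7,0]]'
python3 arc.py "range(70,-6,-5)"; python3 look.py 9
```

```text
time: 14.3
tool_pos: [564.6, -191.9, 58.9]
tcp_rot: [179.2, 0.2, 26.9]
ft_force: [-0.7, -0.4, 0.7]
finger_gap: 0.4
tool bay [-205.364   78.151] z 58.85089596151581 yaw rel bay -69.61537207753868
70 [np.float64(0.0002), np.float64(0.0008)] 0.007
65 [np.float64(0.01), np.float64(0.0019)] -0.081
60 [np.float64(0.0199), np.float64(0.0022)] -0.168
55 [np.float64(0.0298), np.float64(0.0016)] -0.255
50 [np.float64(0.0395), np.float64(0.0001)] -0.342
45 [np.float64(0.0492), np.float64(-0.0022)] -0.43
40 [np.float64(0.0585), np.float64(-0.0053)] -0.517
35 [np.float64(0.0676), np.float64(-0.0092)] -0.604
30 [np.float64(0.0763), np.float64(-0.0139)] -0.691
25 [np.float64(0.0845), np.float64(-0.0194)] -0.779
20 [np.float64(0.0923), np.float64(-0.0255)] -0.866
15 [np.float64(0.0994), np.float64(-0.0323)] -0.953
10 [np.float64(0.106), np.float64(-0.0397)] -1.04
5 [np.float64(0.1119), np.float64(-0.0477)] -1.128
0 [np.float64(0.117), np.float64(-0.0561)] -1.215
-5 [np.float64(0.1214), np.float64(-0.065)] -1.302
[ 0.05108695  0.1123062  -1.11576752] [ 565.09575092 -191.62814484   58.89541465]
```

View pics/scene9.png

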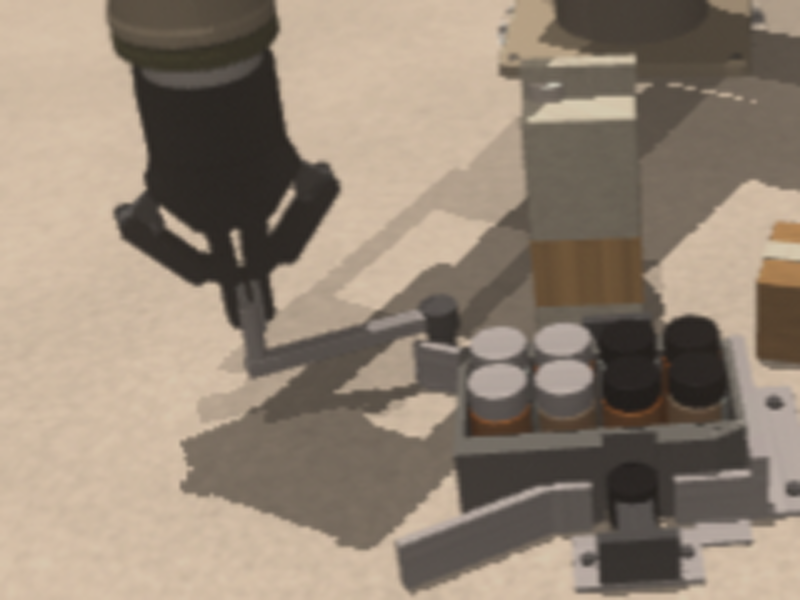

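View pics/top9.png

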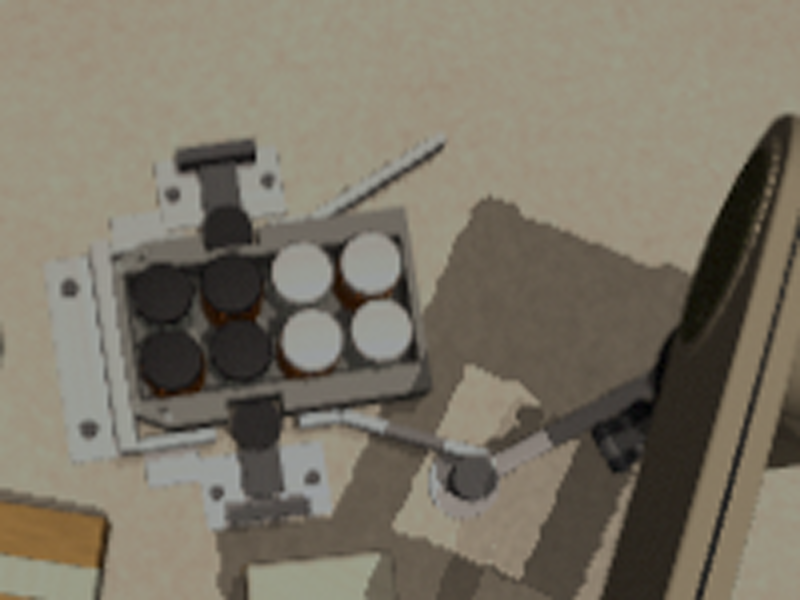

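Bar is swinging with the pin centred on the fingers (scene crop pin at ~(250,305)). Continue to about 10°.

```bash
python3 -m jog '[[0.005,0.001,0,-0.04,0],[0.01,0.002,0,-0.08,0],[0.015,0.002,0,-0.12,0],[0.02,0.002,0,-0.17,0],[0.025,0.002,0,-0.21,0],[0.03,0.002,0,-0.26,0],[0.035,0.001,0,-0.3,0],[0.04,0,0,-0.34,0],[0.049,-0.002,0,-0.43,0],[0.054,-0.004,0,-0.47,0],[0.059,-0.005,0,-0.52,0],[0.068,-0.009,0,-0.6,0],[0.076,-0.014,0,-0.69,0],[0.084,-0.019,0,-0.78,0],[0.092,-0.025,0,-0.87,0],[0.099,-0.032,0,-0.95,0],[0.103,-0.036,0,-1,0]]'
python3 arc.py "range(15,-8,-3)"; python3 look.py 10
```

```text
time: 16.1
tool_pos: [640.9, -112.6, 58.4]
tcp_rot: [179.7, 0.8, 84.2]
ft_force: [-0.4, -1.5, 0.5]
finger_gap: -0.2
tool bay [-135.22    -6.588] z 58.39741572064768 yaw rel bay -12.24127199371869
15 [np.float64(-0.0057), np.float64(-0.0016)] 0.048
12 [np.float64(0.0002), np.float64(-0.0006)] -0.004
9 [np.float64(0.0061), np.float64(0.0001)] -0.057
6 [np.float64(0.012), np.float64(0.0005)] -0.109
3 [np.float64(0.0179), np.float64(0.0006)] -0.161
0 [np.float64(0.0238), np.float64(0.0004)] -0.214
-3 [np.float64(0.0297), np.float64(-0.0002)] -0.266
-6 [np.float64(0.0356), np.float64(-0.001)] -0.318
[-0.88532361  0.38678683 -0.30287635] [ 640.9747993  -112.38759098   58.36656364]
```

View pics/scene10.png

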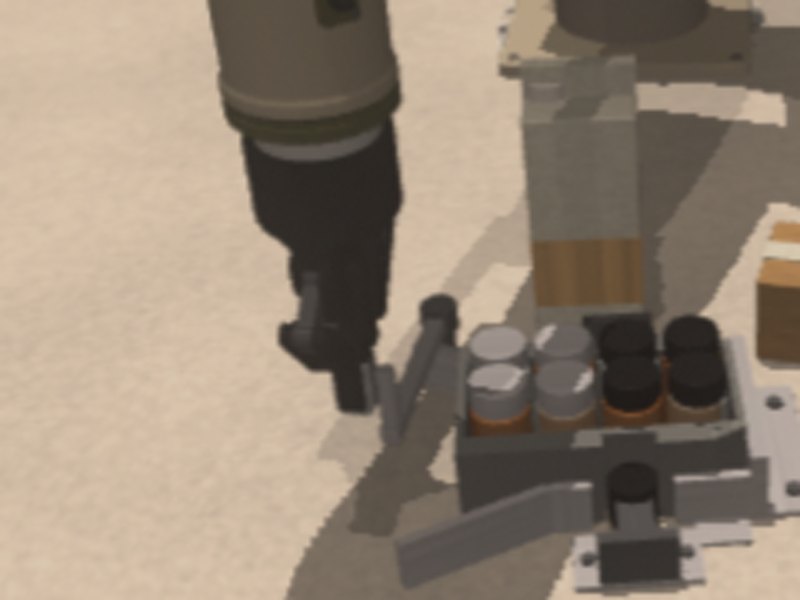

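```bash
python3 -m jog '[[0.004,0,0,-0.04,0],[0.008,0,0,-0.07,0],[0.012,0,0,-0.11,0],[0.016,0,0,-0.14,0],[0.02,0,0,-0.18,0],[0.022,0,0,-0.2,0]]'
python3 -m jog '[[0.002,0,0,0,0],[0.004,0,0,0,0]]'; python3 arc.py "[0]"; python3 look.py 11
```

```text
time: 16.8
tool_pos: [643.3, -90.4, 58.3]
tcp_rot: [179.8, 0.8, 95.7]
ft_force: [0.1, -1.8, 1.0]
finger_gap: -0.2
time: 17.0
tool_pos: [643.2, -89.5, 58.5]
tcp_rot: [179.8, 1.1, 95.6]
ft_force: [2.3, -19.8, -2.7]
finger_gap: -0.0
tool bay [-112.536  -11.467] z 58.49223386575824 yaw rel bay -0.9224124945682525
0 [np.float64(0.0005), np.float64(0.0005)] -0.016
[  2.32028198 -13.96887593  -2.55050234] [643.17881547 -89.69732615  58.4664465 ]
```

View pics/scene11.png

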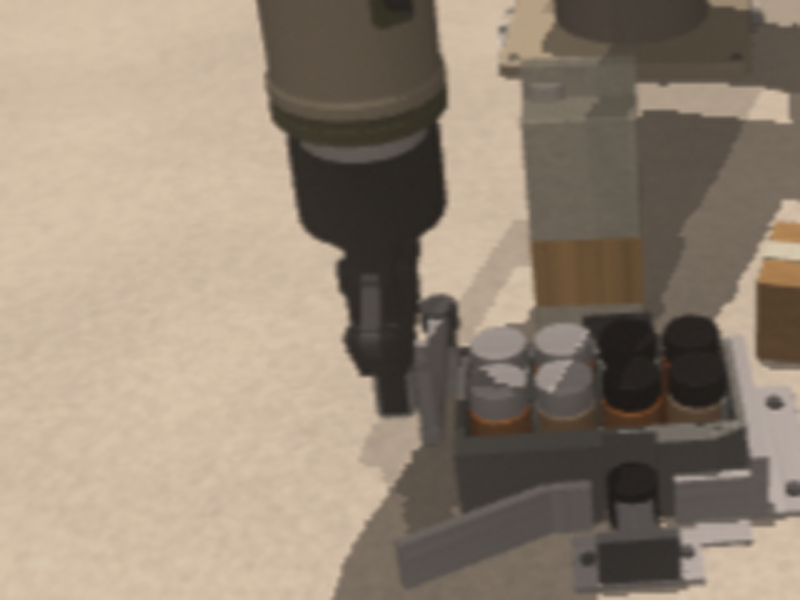

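```bash
python3 -m jog '[[-0.01,0,0,0,0],[-0.03,0,0,0,0],[-0.06,0,0,0,0],[-0.1,0,0,0,0],[-0.13,0,-0.04,0,0],[-0.16,0,-0.08,0,0],[-0.2,0,-0.12,0,0],[-0.2,0,-0.12,0,0],[-0.2,0,-0.12,0,0]]'
python3 look.py 12
```

```text
time: 18.0
tool_pos: [662.4, -289.4, 184.4]
tcp_rot: [179.6, 1.2, 95.4]
ft_force: [0.4, 0.2, -0.0]
finger_gap: 0.1
[-0.81324275  0.61085479 -0.56935856] [ 660.96709622 -286.1572059   180.32671477]
```

View pics/top12.png

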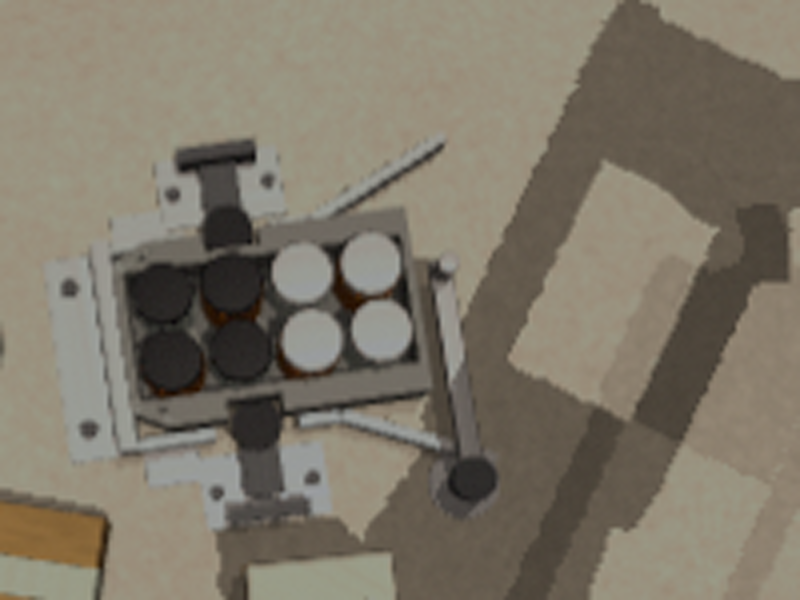

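View pics/scene12.png

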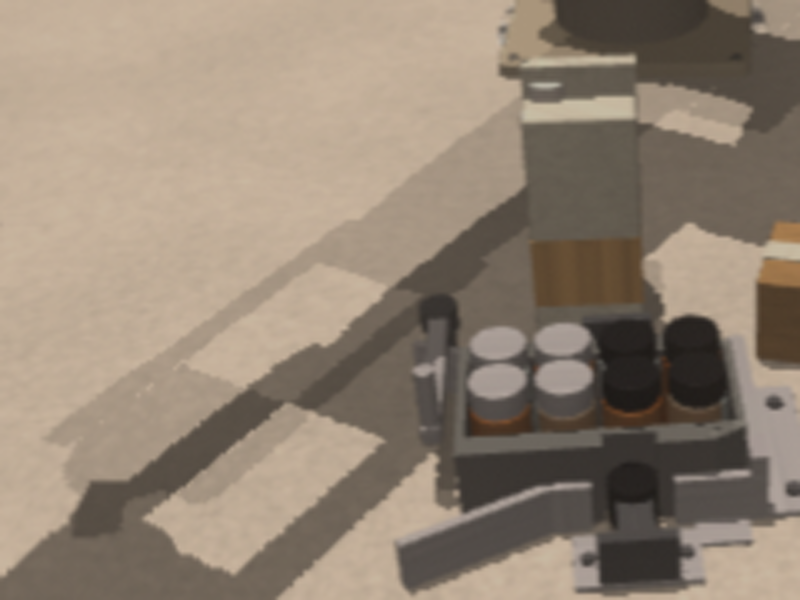

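```bash
python3 - <<'E'
from h import *
from bench import r
np.set_printoptions(precision=1,suppress=True)
s=r.snapshot("top");C=lambda u,v:(200+u/4-.4,100+v/4-.4)
pin=p2w(s,C(446,264),86);q=BR.T@(pin-BT)-[-95,100];print(q,np.hypot(*q),"bar deg",np.degrees(np.arctan2(-q[0],-q[1])))
for n,c,z in[("rearL",(405,209),55),("rearR",(429,388),55),("rollerR",(227,226),34),("rollerL",(257,420),34)]+[("lid",c,80) for c in((162,292),(231,283),(303,272),(371,263),(171,360),(240,349),(311,341),(381,331))]:
  print(n,BR.T@(p2w(s,C(*c),z)-BT))
a=cv2.imread("pics/top0.png").astype(int);b=s["pixels"][:,:,::-1].astype(int)
for n,(x0,x1,y0,y1) in dict(can=(160,205,160,207),tea=(158,230,215,270),carton=(255,305,236,285)).items():
  print(n,np.abs(a-b)[y0:y1,x0:x1].mean())
cv2.imwrite("pics/top13.png",b)
print(r.sense()["qd"])
E
```

```text
[   1.3 -109.8] 109.82384097944347 bar deg -0.703379939406664
rearL [-80.5 -47. ]
rearR [-78.9  50.3]
rollerR [ 15.1 -54.7]
rollerL [13.5 53. ]
lid [ 54.3 -16.2]
lid [ 18.1 -16. ]
lid [-19.8 -16.6]
lid [-55.6 -16.5]
lid [54.4 19.7]
lid [18.2 18.9]
lid [-18.8  19.8]
lid [-55.6  19.6]
can 12.708904649330181
tea 11.968097643097643
carton 20.29904761904762
[ 0.8  0.   0.8 -0.1 -0.   0. ][ WARN:0@1.682] global loadsave.cpp:1063 imwrite_ Unsupported depth image for selected encoder is fallbacked to CV_8U.
```

View pics/top13.png

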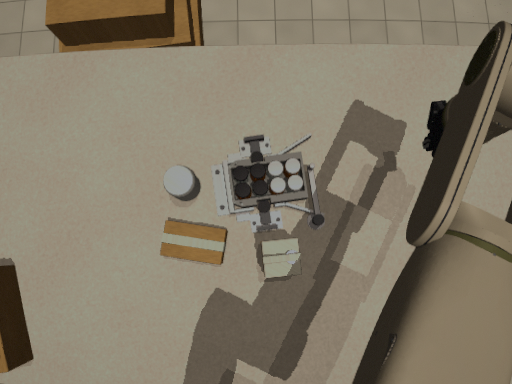

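```bash
python3 -c "
from bench import r
print(r.hand_in()); print(r.sense()['time'])"
```

```text
the job is handed in; nothing more can be done
None
the job is handed in; nothing more can be done
```

I slid the caddy into the bay with two fingers flat on its rear face, on to the back stop. I then swung the bar shut by its pin with the fingers closed, and backed the arm clear. The job was handed in at about 18 s.

Final checks, from the last pictures and the force readings:
- **Caddy:** the jar lids average about −0.6 mm in bay x and 1.7 mm in y, within the 2 mm calibration. The push against the stop read about 20 N with no further travel.
- **Jaws:** both rollers sit in the notches, at about y = +53 and −55 mm. The −55 is 1 mm further out than the snapped position should be, which is within measuring error.
- **Bar:** measured at about −0.7°, so it is shut on its stop within measuring error. It met a hard contact of about 20 N at the expected shut position.
- **Can, carton and tea box:** they are at the same place in the picture as at the start. The pixel comparison also showed differences there. I put these down to the arm's shadow and changed light, judging by eye, and did not measure their positions again.

The caddy was only pushed along the counter, never gripped or lifted. The robot was touching nothing at hand-in.

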